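# Start the lens tracer

### The arm

A 6-joint arm with a two-finger parallel gripper is mounted at the origin on a cart in front of the work surface, level with it; the furniture and walls round the work are solid. World frame = base frame: x ahead of the robot, y to its left, z up, the work surface at z = 0. Lengths are in m, angles in rad, forces in N, time in s.
With the tool pointing down it reaches from about 0.425 to 0.925 m from the base axis. Payload 12.5 kg.
Tool frame: the origin (TCP) lies at the very end of the fingers, on their centre line; the grasp point (between the pads) lies 19 mm behind it; y points along the fingers, z is the direction in which the jaws open and shut, and the axes are right-handed (so a half turn about y gives the same grasp; the last joint's range is limited). The gripper opens to 85 mm and grips with 20 to 120 N. Pads are 22 mm wide; open, the fingers measure 114 mm over their backs; the gripper's body (76 mm by 85 mm) begins 54 mm behind the grasp point. The pads swing forward as they close: fully open they stand 13 mm farther back than shut.
Start: joints at [1.233, 0.491, 1.559, -0, 1.092, -0.106], TCP at [0.144, 0.608, 0.231] pointing down, gripper open.
Joint ranges: [-3.1, 3.1], [-0.84, 2.19], [0.05, 2.79], [-1.13, 4.28], [0.06, 2.93], [-2.69, 2.69]. Speed limits (rad/s): [2.22, 2.22, 2.79, 3.14, 3.14, 3.14].

### API

Orientations are given as a unit quaternion [w, x, y, z].
In Python, from bench import status, viewer, ticket gives the robot as it stands.
- The arm moves only by the shell command python3 -m inch 'ROWS' [FORCE]. ROWS is JSON, one flat list of numbers, 7 for each row, row after row: the finger opening in m, from 0 to 0.0854, then the shift along the tool's x, y, z in m, then the turn, a rotation vector about the tool's x, y, z in degrees. A call has 1 to 20 rows; each row is the pose to reach, as a shift and turn from the pose commanded when the call began, along the tool's axes at that moment; what a row does not reach only later rows make up. A row lasts 1/10 s, in which the tool goes at most 50 mm and 8.59 degrees, less where a joint would pass 70% of its speed; a pose out of reach is approached as far as the arm can. A call with a gripper value outside its range is refused whole. The fingers move at their own pace and stop on an object; FORCE is the grip in N (left out, the last holds). Time passes only in rows, so rows that repeat a pose let the fingers close. It gives the time, the measured TCP pose, the force and the opening at its end, in the units of the state.
- status.read_state(): the state, without advancing time (a new reading comes with each control period).
- viewer.snapshot(name): name is "scene" or "top" or "wrist"; returns a dict with "color" (400x640x3 uint8, red, green, blue), "fx", "fy", "cx", "cy" (pixels), "R" (3x3) and "t" (3): a world point X has camera coordinates R X + t. Camera axes: x right, y down, z forward; pixel columns grow to the right and rows downward; lengths in m; the calibration is good to about 2 mm. A picture is of the moment at which its call begins. There is no depth.
- ticket.hand_in(): hands the job in, once; it reports no verdict.
The state is a dict: "t": time; "joints": joint angles; "qd": joint speeds; "joint_torque": joint torques, N m; "position": TCP position; "tcp_rot": TCP orientation; "force": force on the tool from outside, world axes, zero at the start; "wrist_torque": the same for the moment, N m; "width": finger opening in m.
Only numpy, scipy, OpenCV 4.12 (cv2) and the standard library are available. Lean on these libraries where they do the work, as an engineer would, in place of code of your own. Each camera call takes 0.05 s, during which the arm holds its last target.

### The job

The lens is lying ready on the tracing machine. With closed fingers, switch the machine on by pressing down the raised far end of the rocker until it rocks fully over, then push the square key fully down so that it stays down, and then press the round key fully down for about half a second and let it spring back up. Only press: keep off the long bar key, and do not lift or shift the lens, the loupe or the things lying round the machine.

Things in the scene. Friction and masses are not known exactly. Their poses are not given: they have to be found in the camera images.
- tracer: the tracing machine: a low grey box with an aluminium top, 200 mm deep (x), 290 mm wide (y), top 45 mm above the worktop, fixed. Origin under its centre on the worktop; its x axis points to its back, away from the robot, y to its left. Four controls stand in a row across its front part, 52 mm in front of its centre, 62 mm apart, in any order; behind them are the lens table (middle), a stylus post 40 mm high above the top (left) and the loupe (right).
- rocker_far (a point): point to press on the rocker switch: the middle of its raised far wing, on its upper surface, 19 mm from the pivot; it sinks with the wing by about 7 mm. The rocker is a grey shallow V of two wings, each 26 mm long (along the machine's x) and 24 mm wide, pivoting about the machine's y axis 9 mm above the machine's top, in a black 62 x 32 mm frame 4 mm high. Off: near wing level, far wing sloping up at 0.36 rad. On: far wing level, near wing up.
- rocker (a joint): rocker angle in rad: 0 off, grows as the far wing goes down, stop at 0.36 (on). It stays where it is left; about 3 N on the far wing move it.
- square_key_top (a point): centre of the top of the square key, grey, 24 x 24 mm, in a black 32 x 32 mm frame 4 mm high. Its top stands 14 mm above the machine's top when up and sinks 7 mm. The point moves with the key.
- square_key (a joint): travel of the square key in m: 0 up, 0.007 fully down. About 2.5 N push it, and it stays where it is left.
- round_key_top (a point): centre of the top of the round key, grey, 26 mm across, in a black 32 x 32 mm frame 4 mm high. Its top stands 14 mm above the machine's top when up and sinks 7 mm. The point moves with the key.
- round_key (a joint): travel of the round key in m: 0 up, 0.007 fully down. A spring (1.8 N at the top, 4.2 N fully down) brings it back.
- bar_key_top (a point): centre of the top of the long bar key, the stop key, grey, 46 mm long (along the machine's x) and 15 mm wide, in a black 54 x 24 mm frame. Same height and spring as the round key. Not to be pressed.
- bar_key (a joint): travel of the bar key in m: 0 up, 0.007 fully down.
- lens: loose clear spectacle lens, 56 x 61 mm, 5 mm thick, lying on the lens table 55 mm above the worktop. Origin under its centre. Stays there.
- loupe: loose black loupe, 38 mm across, 30 mm high, standing on the back right of the machine. Origin under its centre. Stays there.
- glue_tube: loose glue tube, 80 x 25 x 18 mm, on the worktop to the right of the machine. Origin under its centre. Stays there.
- toggle_clip: loose small steel spring clip, 51 x 26 x 14 mm, on the worktop in front of the machine. Origin on the worktop under it, about 9 mm from its middle. Stays there.
- lighter: loose flat red lighter, 27 x 80 x 12 mm, on the worktop in front of the machine. Origin under its centre. Stays there.

How it is judged:
On the way, in this order (a step that is already met when the one before it is completed fails the run):
1. the rocker is switched fully on (value of joint rocker above 0.31 rad), for 0.2 s.
2. the square key is fully down (value of joint square_key above 0.0055 m), for 0.2 s.
3. the round key is pressed fully down (value of joint round_key above 0.0055 m), for 0.15 s.
At the end, for the whole second after the job is handed in: The rocker is on (over 0.30 rad), the square key stays down (over 5.5 of its 7 mm), the round and bar keys are up (within 1.5 mm), and the lens, loupe, spring clip, lighter and glue tube are within 15 mm of where they started (value of joint rocker above 0.3 rad and value of joint square_key above 0.0055 m and value of joint each of round_key, bar_key below 0.0015 m and distance of each of lens, loupe, toggle_clip, lighter, glue_tube from where it was at the start of the episode below 0.015 m); the robot touches nothing.
It fails at once if the bar key is pressed (over 2.5 mm) (value of joint bar_key above 0.0025 m).
It fails at once if the square key is pressed (over 3 mm) before the rocker is on (value of joint square_key above 0.003 m and value of joint rocker below 0.28 rad).
It fails at once if the round key is pressed (over 3 mm) before the square key is down (value of joint round_key above 0.003 m and value of joint square_key below 0.005 m).
It fails at once if the lens, loupe, spring clip, lighter or glue tube is lifted or shifted by over 15 mm (distance of any of lens, loupe, toggle_clip, lighter, glue_tube from where it was at the start of the episode above 0.015 m).
It also fails if it takes over 42 s, if anything falls off the work surface, if the arm or the gripper's body presses on something with over 40 N, if the wrist force passes 120 N, or if a joint passes its speed limit or range.

## Working session

There is one attempt and no reset: what is moved stays moved. The work goes in short steps, Python scripts to look and compute and a shell command to move; the robot and the scene stay as the last step left them, time stands still between calls to the robot, and variables do not carry over. Pictures are saved under pics/ and viewed, and the job is handed in when it is done.

```bash
ls; mkdir -p pics; python3 - <<'E'
from bench import status, viewer
import cv2,pickle
print(status.read_state())
for n in ("scene","top","wrist"):
    s=viewer.snapshot(n); cv2.imwrite(f"pics/{n}0.png",s["color"][:,:,::-1]); pickle.dump(s,open(f"pics/{n}0.pkl","wb"))
    print(n,s["fx"],s["cx"],s["cy"],s["R"],s["t"])
E
```

```text
pics
{'t': 0.0, 'joints': array([ 1.23341699e+00,  4.91573039e-01,  1.55948811e+00,  2.16489359e-05,
        1.09171604e+00, -1.05606263e-01]), 'qd': array([-0.00035118,  0.00092101, -0.00123106,  0.00080994,  0.00191945,
        0.00027088]), 'joint_torque': array([-5.83934343e-04, -6.18470335e+01, -2.61581308e+01, -1.21081721e-04,
        4.20787212e-03,  3.60313618e-05]), 'position': array([0.14345932, 0.60805876, 0.23070606]), 'tcp_rot': array([-0.70195637,  0.70277052, -0.08186299,  0.08166573]), 'force': array([-1.40002924,  0.36745131,  0.10332824]), 'wrist_torque': array([ 0.00014597, -0.00760586, -0.02582936]), 'width': 0.08565159237929607}
scene 411.6475153303703 314.25709160378784 198.24684776258601 [[-0.55931065 -0.82891191  0.00875434]
 [-0.53437168  0.35245503 -0.7682593 ]
 [ 0.63373378 -0.43437368 -0.6400789 ]] [0.22764093 0.39849717 0.55093766]
top 456.24873214649944 317.10638831082036 199.4145311192575 [[-0.01047276 -0.99987947  0.01146165]
 [-0.99906436  0.00998185 -0.04208043]
 [ 0.04196095 -0.01189163 -0.99904848]] [-0.10976175  0.56614747  0.87809659]
wrist 357.26494112686373 322.6142127149473 198.7995799023443 [[ 2.29318251e-01  9.73351119e-01 -8.59227889e-04]
 [ 9.25617359e-01 -2.17799117e-01  3.09509369e-01]
 [ 3.01074151e-01 -7.17714632e-02 -9.50896005e-01]] [-0.62509155 -0.04023418  0.38024589]
```

View pics/scene0.png

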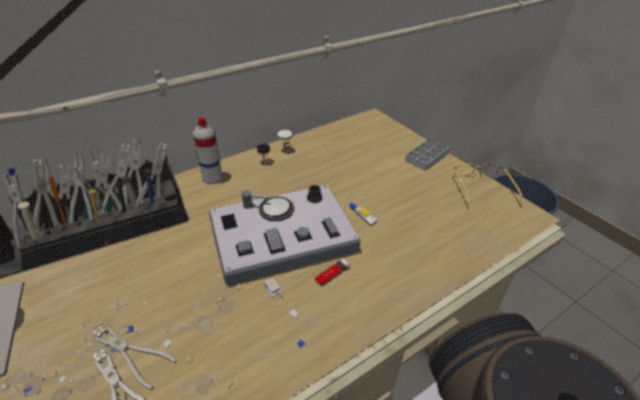

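View pics/top0.png

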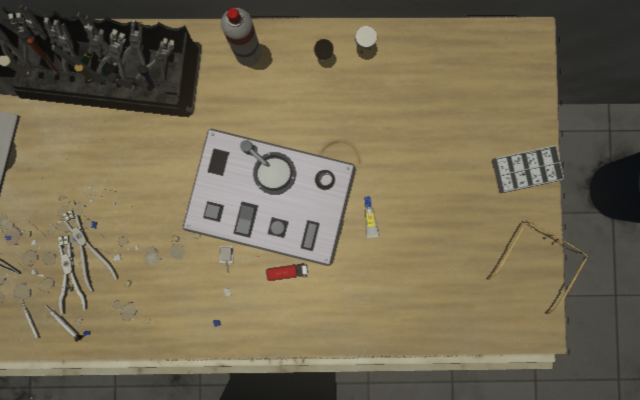

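```bash
python3 - <<'E'
import cv2
t=cv2.imread("pics/top0.png")[115:275,170:370]; cv2.imwrite("pics/topz.png",cv2.resize(t,None,fx=3.7,fy=3.7,interpolation=cv2.INTER_CUBIC))
t=cv2.imread("pics/scene0.png")[175:285,200:370]; cv2.imwrite("pics/scz.png",cv2.resize(t,None,fx=4.5,fy=4.5,interpolation=cv2.INTER_CUBIC))
E
```

```text
(no output)
```

View pics/topz.png

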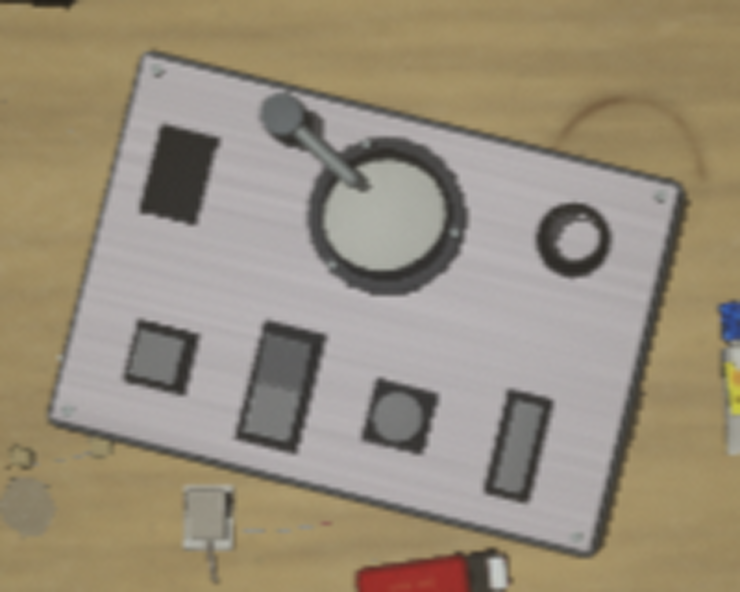

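View pics/scz.png

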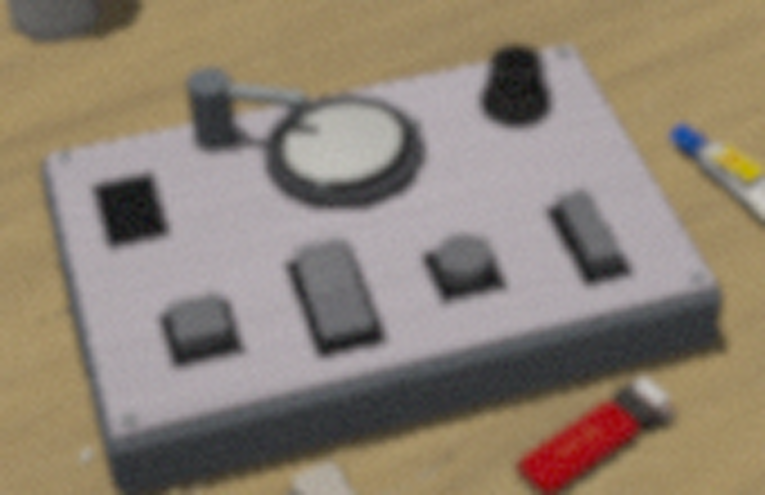

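The top picture shows, left to right, the square key (zoom 160,355), rocker (280,385), round key (398,415) and bar (518,445). The scene view agrees. Next I'll fit the machine pose from both views.

```bash
cat > h.py <<'E'
import numpy as np
from scipy.spatial.transform import Rotation as Ro
def proj(s,X):
    c=np.atleast_2d(X)@np.array(s["R"]).T+s["t"]; return np.c_[s["fx"]*c[:,0]/c[:,2]+s["cx"],s["fy"]*c[:,1]/c[:,2]+s["cy"]]
def world(p,M):
    x,y,a=p; M=np.atleast_2d(M); c,s=np.cos(a),np.sin(a)
    return np.c_[x+c*M[:,0]-s*M[:,1],y+s*M[:,0]+c*M[:,1],M[:,2]]
E
python3 - <<'E'
import pickle,numpy as np
from scipy.optimize import least_squares
from h import *
T=pickle.load(open("pics/top0.pkl","rb"));S=pickle.load(open("pics/scene0.pkl","rb"))
t=lambda a,o,k:(np.array(a,float)+.5)/k-.5+o
cor=[[.1,.145,.045],[.1,-.145,.045],[-.1,-.145,.045],[-.1,.145,.045]]
ys=[.093,.031,-.031,-.093]
M1=np.array(cor+[[-.052,ys[0],.059],[-.052,ys[2],.059],[-.052,ys[3],.059]])
u1=t([(147,54),(684,184),(596,553),(51,421),(157,357),(397,416),(519,445)],[170,115],3.7)
M2=np.array(cor+[[-.052,ys[0],.059],[-.052,ys[2],.059],[-.052,ys[3],.059]])
u2=t([(46,157),(580,45),(718,290),(115,440),(200,312),(465,252),(585,220)],[200,175],4.5)
f1=lambda p:(proj(T,world(p,M1))-u1).ravel()
f2=lambda p:(proj(S,world(p,M2))-u2).ravel()
for n,f in (("top",f1),("scene",f2),("both",lambda p:np.r_[f1(p),f2(p)])):
    r=least_squares(f,[.55,.2,-.2],loss="soft_l1"); print(n,r.x,np.round(f(r.x).reshape(-1,2),1).tolist())
np.save("pose.npy",r.x)
E
```

```text
top [ 0.57080177 -0.02452053 -0.25520049] [[-2.0, -3.1], [1.9, -1.0], [0.2, 2.6], [-3.0, 0.7], [0.1, -0.3], [0.5, 0.0], [0.2, 0.4]]
scene [ 0.56751501 -0.0239047  -0.26300659] [[-1.7, -2.1], [0.2, -1.9], [3.2, -0.5], [-2.5, 0.6], [-0.2, 0.3], [0.1, -0.1], [1.4, 0.5]]
both [ 0.56970557 -0.02448935 -0.25759554] [[-1.8, -2.6], [2.0, -0.2], [-0.0, 3.4], [-3.1, 1.1], [0.1, 0.1], [0.5, 0.7], [0.1, 1.1], [-2.0, -2.4], [-0.5, -2.6], [2.8, -1.6], [-2.4, -0.0], [-0.2, -0.4], [-0.1, -0.9], [1.1, -0.4]]
```

```bash
cat >> h.py <<'E'
P=None
def plan(target,xdir):
    """shift in tool axes + rotvec deg: tool y down, tool x along horizontal angle xdir"""
    from bench import status
    s=status.read_state(); q=s["tcp_rot"]; R=Ro.from_quat([q[1],q[2],q[3],q[0]])
    x=np.array([np.cos(xdir),np.sin(xdir),0]); y=np.array([0,0,-1.]); G=Ro.from_matrix(np.c_[x,y,np.cross(x,y)])
    print("t",s["t"],"pos",s["position"].round(4),"F",s["force"].round(1),"w",round(s["width"],4),"j",s["joints"].round(3))
    print("shift mm",(R.inv().apply(np.array(target)-s["position"])*1000).round(1),"rot",np.degrees((R.inv()*G).as_rotvec()).round(2))
    print(R.as_matrix().round(3).tolist())
E
python3 - <<'E'
from h import *
p=np.load("pose.npy")
for n,m in dict(rock=[-.033,.031,.061],sq=[-.052,.093,.059],rd=[-.052,-.031,.059],bar=[-.052,-.093,.059],table=[.03,0,.055]).items(): print(n,world(p,m)[0].round(4))
w=world(p,[-.033,.031,.16])[0]
plan(w,p[2]);plan(w,p[2]+np.pi)
E
```

```text
rock [0.5457 0.0139 0.061 ]
sq [0.5431 0.0787 0.059 ]
rd [ 0.5115 -0.0412  0.059 ]
bar [ 0.4957 -0.1012  0.059 ]
table [ 0.5987 -0.0321  0.055 ]
t 0.15 pos [0.1435 0.6081 0.2309] F [-0.2 -0.4 -0.8] w 0.0852 j [ 1.233  0.491  1.559  0.     1.092 -0.106]
shift mm [ 528.    71.2 -485.9] rot [ 0.05  1.47 -0.  ]
[[0.973, -0.0, 0.23], [-0.23, -0.001, 0.973], [-0.0, -1.0, -0.001]]
t 0.15 pos [0.1435 0.6081 0.2309] F [-0.2 -0.4 -0.8] w 0.0852 j [ 1.233  0.491  1.559  0.     1.092 -0.106]
shift mm [ 528.    71.2 -485.9] rot [-1.0000e-02 -1.7853e+02 -7.0000e-02]
[[0.973, -0.0, 0.23], [-0.23, -0.001, 0.973], [-0.0, -1.0, -0.001]]
```

```bash
python3 -m inch '[0,10,0,-9,0,0,0, 0,35,2,-32,0,0,0, 0,65,4,-60,0,0,0, 0,95,6,-87,0,0,0, 0,125,8,-115,0,0,0, 0,155,10,-142,0,0,0, 0,185,12,-170,0,0,0, 0,215,14,-198,0,0,0, 0,245,16,-225,0,0,0, 0,275,18,-253,0,0,0, 0,305,20,-281,0,0,0, 0,335,22,-308,0,0,0, 0,365,24,-336,0,0,0, 0,395,26,-363,0,0,0, 0,425,28,-391,0,0,0, 0,455,30,-419,0,0,0, 0,485,30,-446,0,0,0, 0,510,30,-470,0,0.7,0, 0,524,30,-482,0,1.5,0, 0,528,30,-486,0,1.5,0]' 40
python3 - <<'E'
from h import *
from bench import viewer
import cv2,pickle
for n in ("wrist","top"):
    s=viewer.snapshot(n); cv2.imwrite(f"pics/{n}1.png",s["color"][:,:,::-1]); pickle.dump(s,open(f"pics/{n}1.pkl","wb"))
p=np.load("pose.npy"); plan(world(p,[-.033,.031,.13])[0],p[2])
E
```

```text
t: 2.15
position: [0.7051, -0.2203, 0.1867]
tcp_rot: [0.701, -0.701, 0.091, -0.091]
force: [1.1, 0.7, -0.1]
width: -0.0001
t 2.25 pos [ 0.7058 -0.2235  0.1851] F [-0.7  0.3 -0.2] w -0.0002 j [-3.960e-01  7.010e-01  1.284e+00 -1.000e-03  1.157e+00 -1.704e+00]
shift mm [-216.1   55.   187.9] rot [ 0.03 -0.24 -0.01]
[[0.966, -0.0, 0.259], [-0.259, -0.0, 0.966], [-0.0, -1.0, -0.001]]
```

View pics/wrist1.png

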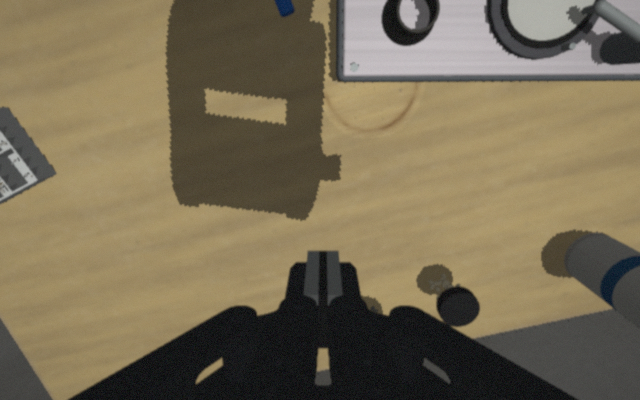

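View pics/top1.png

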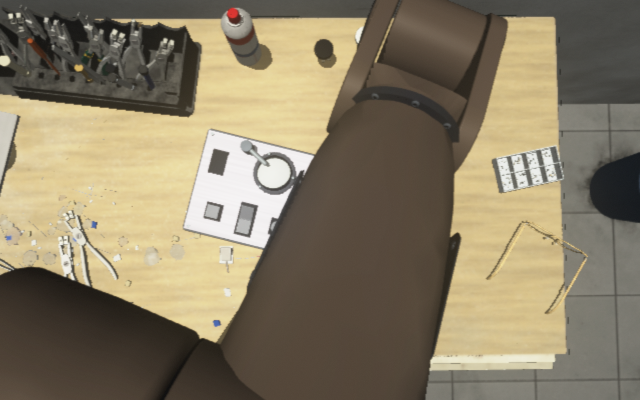

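I gave those shifts in mm, but rows take metres. The arm ran to the speed cap and overshot past the machine. Nothing was touched and the height stayed at 0.185. I'll come back in metres, with ramped rows.

```bash
python3 -m inch '[0,-0.010,0,0.009,0,0,0, 0,-0.030,0,0.026,0,0,0, 0,-0.055,0,0.048,0,0,0, 0,-0.080,0,0.070,0,0,0, 0,-0.105,0,0.091,0,0,0, 0,-0.130,0,0.113,0,0,0, 0,-0.155,0,0.135,0,0,0, 0,-0.180,0,0.157,0,0,0, 0,-0.200,0.005,0.174,0,0,0, 0,-0.212,0.010,0.185,0,0,0, 0,-0.216,0.015,0.188,0,-0.2,0, 0,-0.216,0.015,0.188,0,-0.2,0]'
python3 - <<'E'
from h import *
from bench import viewer
import cv2,pickle
for n in ("wrist","scene"):
    s=viewer.snapshot(n); cv2.imwrite(f"pics/{n}2.png",s["color"][:,:,::-1]); pickle.dump(s,open(f"pics/{n}2.pkl","wb"))
p=np.load("pose.npy"); plan(world(p,[-.033,.031,.09])[0],p[2])
E
```

```text
t: 3.45
position: [0.5433, 0.0187, 0.1715]
tcp_rot: [-0.701, 0.701, -0.09, 0.089]
force: [0.1, -0.2, 0.1]
width: -0.0001
t 3.55 pos [0.5441 0.0179 0.172 ] F [ 0.1 -0.1  0.2] w -0.0005 j [-0.088  0.448  1.824 -0.     0.869 -1.404]
shift mm [ 2.6 82.  -3.5] rot [0.   0.16 0.  ]
[[0.968, 0.0, 0.252], [-0.252, -0.0, 0.968], [0.0, -1.0, -0.0]]
```

View pics/wrist2.png

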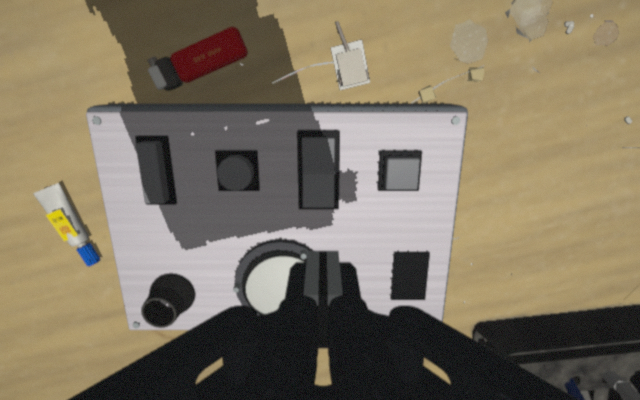

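View pics/scene2.png

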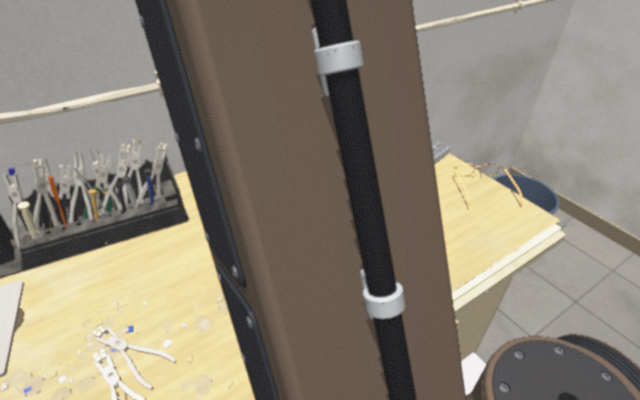

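Wrist view: square frame at (400,170), rocker frame (318,169), round (238,170), bar (156,170). Machine and tool axes are aligned. I'll use these pixels to cross-check the fitted pose.

```bash
python3 - <<'E'
from h import *
import pickle
W=pickle.load(open("pics/wrist2.pkl","rb")); p=np.load("pose.npy")
R=np.array(W["R"]);C=-R.T@W["t"]
for n,u,m in (("sq",(400,170.5),[-.052,.093,.049]),("rock",(318.5,169),[-.052,.031,.049]),("rd",(237.5,170.5),[-.052,-.031,.049]),("bar",(156,170),[-.052,-.093,.049])):
    d=R.T@[(u[0]-W["cx"])/W["fx"],(u[1]-W["cy"])/W["fy"],1]; X=C+d*(.049-C[2])/d[2]
    print(n,X.round(4),world(p,m)[0].round(4))
E
```

```text
sq [0.5426 0.0802 0.049 ] [0.5431 0.0787 0.049 ]
rock [0.526  0.0204 0.049 ] [0.5273 0.0187 0.049 ]
rd [ 0.5117 -0.0396  0.049 ] [ 0.5115 -0.0412  0.049 ]
bar [ 0.4958 -0.0995  0.049 ] [ 0.4957 -0.1012  0.049 ]
```

```bash
python3 -m inch '[0,0.001,0.01,-0.001,0,0,0, 0,0.002,0.03,-0.002,0,0,0, 0,0.002,0.05,-0.003,0,0,0, 0,0.002,0.07,-0.003,0,0,0, 0,0.002,0.085,-0.003,0,0,0, 0,0.002,0.092,-0.003,0,0,0, 0,0.002,0.096,-0.003,0,0,0, 0,0.002,0.096,-0.003,0,0,0]'
python3 - <<'E'
from h import *
from bench import viewer
import cv2
s=viewer.snapshot("wrist"); cv2.imwrite("pics/wrist3.png",s["color"][:,:,::-1])
p=np.load("pose.npy"); plan(world(p,[-.033,.031,.054])[0]+[0,.001,0],p[2])
E
```

```text
t: 4.35
position: [0.5448, 0.0148, 0.0759]
tcp_rot: [0.701, -0.701, 0.09, -0.09]
force: [-0.1, -0.3, 0.1]
width: 0.0002
t 4.4 pos [0.5449 0.0149 0.0763] F [-0.2 -0.4 -0.1] w -0.0003 j [-0.094  0.589  1.901  0.     0.651 -1.41 ]
shift mm [ 0.7 22.3  0.2] rot [-0.01  0.17  0.02]
[[0.968, 0.0, 0.252], [-0.252, 0.0, 0.968], [0.0, -1.0, 0.0]]
```

View pics/wrist3.png

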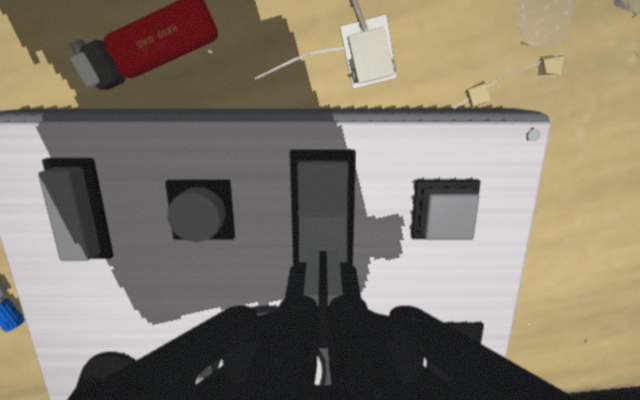

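Fingertips (at 323,250) are centred over the rocker's far wing. Its frame spans columns 291–355. Press down.

```bash
python3 -m inch '[0,0,0.005,0,0,0,0, 0,0,0.010,0,0,0,0, 0,0,0.013,0,0,0,0, 0,0,0.016,0,0,0,0, 0,0,0.019,0,0,0,0, 0,0,0.021,0,0,0,0, 0,0,0.021,0,0,0,0]'
python3 - <<'E'
from h import *
from bench import viewer
import cv2
s=viewer.snapshot("wrist"); cv2.imwrite("pics/wrist4.png",s["color"][:,:,::-1])
p=np.load("pose.npy"); plan(world(p,[-.033,.031,.054])[0]+[0,.001,0],p[2])
E
```

```text
t: 5.1
position: [0.5445, 0.0151, 0.0549]
tcp_rot: [0.701, -0.701, 0.09, -0.09]
force: [-0.0, -0.5, 0.7]
width: 0.0
t 5.15 pos [0.5443 0.0152 0.0549] F [ 0.6 -0.3  0.3] w -0.0001 j [-0.094  0.624  1.914  0.     0.605 -1.41 ]
shift mm [1.4 0.9 0.1] rot [ 0.    0.18 -0.06]
[[0.968, -0.001, 0.252], [-0.252, 0.0, 0.968], [-0.001, -1.0, -0.0]]
```

View pics/wrist4.png

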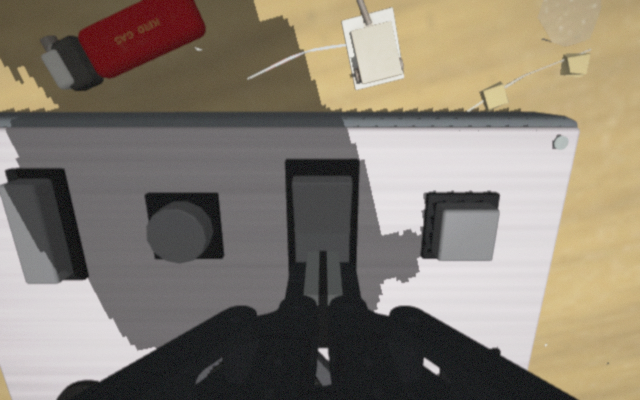

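The near wing has come up (its end is at row 177) and the force is still low. Press a bit further until the stop is felt.

```bash
python3 -m inch '[0,0,0.001,0,0,0,0, 0,0,0.002,0,0,0,0, 0,0,0.002,0,0,0,0, 0,0,0.002,0,0,0,0]'
```

```text
t: 5.55
position: [0.5444, 0.0152, 0.0539]
tcp_rot: [0.701, -0.701, 0.09, -0.09]
force: [-3.2, 0.3, 12.4]
width: -0.0003
```

Stop reached: 12 N at z = 53.9 mm, which is level as expected. Next, lift and go over to the square key.

```bash
python3 -m inch '[0,0,-0.010,0,0,0,0, 0,0,-0.025,0,0,0,0, 0,0,-0.030,0,0,0,0, 0,-0.005,-0.030,0.015,0,0,0, 0,-0.010,-0.030,0.035,0,0,0, 0,-0.015,-0.030,0.052,0,0,0, 0,-0.018,-0.030,0.062,0,0,0, 0,-0.018,-0.027,0.062,0,0,0, 0,-0.018,-0.025,0.062,0,0,0, 0,-0.018,-0.025,0.062,0,0,0]'
python3 - <<'E'
from h import *
from bench import viewer
import cv2
s=viewer.snapshot("wrist"); cv2.imwrite("pics/wrist5.png",s["color"][:,:,::-1])
p=np.load("pose.npy"); plan(world(p,[-.052,.093,.052])[0]+[0,.001,0],p[2])
E
```

```text
t: 6.55
position: [0.5427, 0.0792, 0.0776]
tcp_rot: [-0.701, 0.701, -0.09, 0.09]
force: [0.0, -0.7, 0.3]
width: 0.0
t 6.6 pos [0.5428 0.0791 0.0778] F [ 0.2  0.4 -1. ] w 0.0004 j [ 0.024  0.59   1.891  0.     0.661 -1.291]
shift mm [ 0.2 25.8  0.7] rot [ 0.    0.14 -0.03]
[[0.968, -0.0, 0.252], [-0.252, 0.0, 0.968], [-0.0, -1.0, -0.0]]
```

View pics/wrist5.png

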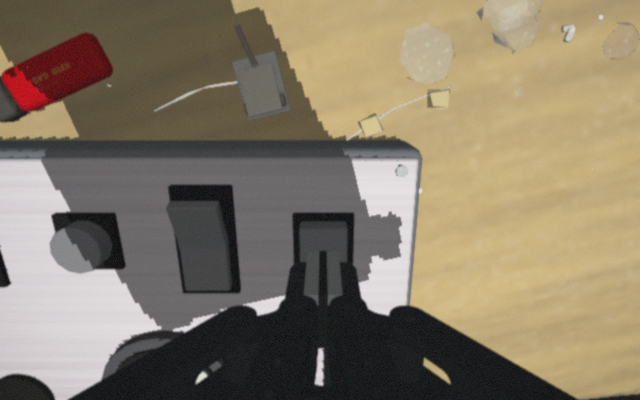

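The rocker (200,240) has its near wing up. Fingertips are centred on the square key (323,245). Press from z = 77.8 to about 52.

```bash
python3 -m inch '[0,0,0.006,0,0,0,0, 0,0,0.013,0,0,0,0, 0,0,0.017,0,0,0,0, 0,0,0.020,0,0,0,0, 0,0,0.023,0,0,0,0, 0,0,0.025,0,0,0,0, 0,0,0.026,0,0,0,0, 0,0,0.027,0,0,0,0, 0,0,0.027,0,0,0,0, 0,0,0.027,0,0,0,0]'
```

```text
t: 7.6
position: [0.5429, 0.0796, 0.052]
tcp_rot: [0.701, -0.701, 0.09, -0.09]
force: [-4.4, -1.6, 12.1]
width: 0.0001
```

Stop reached at z = 52.0, so the key is fully down. Go to the round key, passing high over the rocker.

```bash
python3 -m inch '[0,0,-0.010,0,0,0,0, 0,0,-0.028,0,0,0,0, 0,0,-0.036,0,0,0,0, 0,0,-0.036,-0.010,0,0,0, 0,0,-0.036,-0.030,0,0,0, 0,0,-0.036,-0.055,0,0,0, 0,0,-0.036,-0.080,0,0,0, 0,0,-0.036,-0.105,0,0,0, 0,0,-0.036,-0.118,0,0,0, 0,0,-0.034,-0.124,0,0,0, 0,0,-0.029,-0.124,0,0,0, 0,0,-0.026,-0.124,0,0,0, 0,0,-0.026,-0.124,0,0,0]'
python3 - <<'E'
from h import *
from bench import viewer
import cv2
s=viewer.snapshot("wrist"); cv2.imwrite("pics/wrist6.png",s["color"][:,:,::-1])
p=np.load("pose.npy"); plan(world(p,[-.052,-.031,.052])[0]+[0,.001,0],p[2])
E
```

```text
t: 8.9
position: [0.5115, -0.0396, 0.0765]
tcp_rot: [0.702, -0.701, 0.09, -0.089]
force: [-0.7, -0.6, 0.8]
width: 0.0001
t 8.95 pos [ 0.5117 -0.0397  0.0767] F [0.6 0.3 0.1] w -0.0005 j [-0.206  0.558  1.978  0.     0.606 -1.524]
shift mm [ 0.  24.7 -0.6] rot [-0.01  0.24 -0.04]
[[0.968, -0.001, 0.251], [-0.251, 0.0, 0.968], [-0.001, -1.0, 0.0]]
```

View pics/wrist6.png

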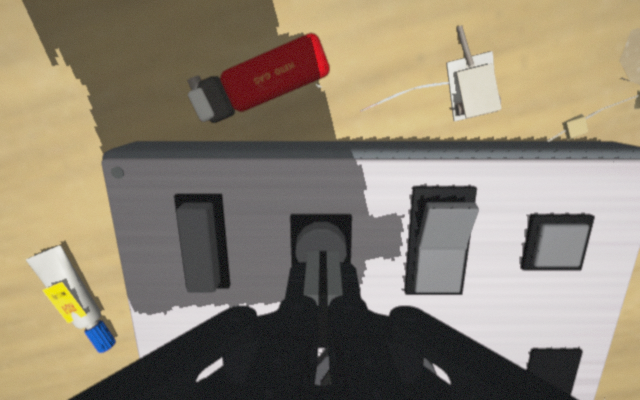

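The square key (562,245) now sits low in its frame, the rocker (443,245) is over, and the fingertips are on the round key (321,245). Press, hold about 0.5 s, release and lift.

```bash
python3 -m inch '[0,0,0.006,0,0,0,0, 0,0,0.013,0,0,0,0, 0,0,0.018,0,0,0,0, 0,0,0.022,0,0,0,0, 0,0,0.025,0,0,0,0, 0,0,0.026,0,0,0,0, 0,0,0.026,0,0,0,0, 0,0,0.026,0,0,0,0, 0,0,0.026,0,0,0,0]'
```

```text
t: 9.85
position: [0.5116, -0.0402, 0.0519]
tcp_rot: [0.701, -0.701, 0.09, -0.09]
force: [-3.8, 3.9, 15.0]
width: -0.0001
```

```bash
python3 -m inch '[0,0,0,0,0,0,0, 0,0,-0.006,0,0,0,0, 0,0,-0.015,0,0,0,0, 0,0,-0.035,0,0,0,0, 0,0,-0.060,0,0,0,0, 0,0,-0.085,0,0,0,0, 0,0,-0.110,0,0,0,0, 0,0,-0.120,0,0,0,0, 0,0,-0.120,0,0,0,0]'
python3 - <<'E'
from bench import viewer
import cv2,pickle
for n in ("wrist","scene"):
    s=viewer.snapshot(n); cv2.imwrite(f"pics/{n}7.png",s["color"][:,:,::-1]); pickle.dump(s,open(f"pics/{n}7.pkl","wb"))
E
```

```text
t: 10.75
position: [0.512, -0.0405, 0.1722]
tcp_rot: [-0.701, 0.701, -0.089, 0.091]
force: [-0.1, 0.3, -1.2]
width: -0.0003
```

View pics/wrist7.png

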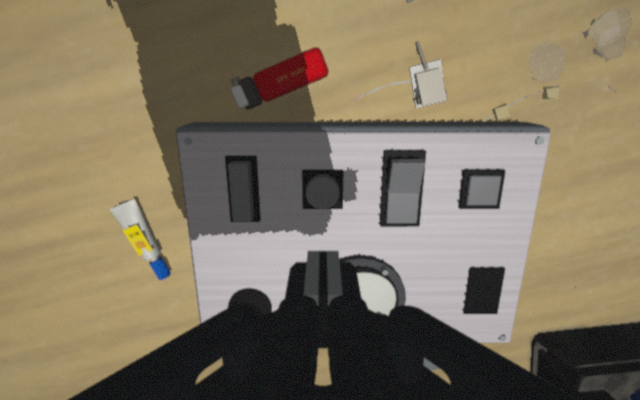

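The square key is low, the rocker is on and the clip, lighter and tube look undisturbed. I'll move the arm aside for a clear comparison view.

```bash
python3 -m inch '[0,0,-0.010,0.010,0,0,0, 0,-0.01,-0.025,0.030,0,0,0, 0,-0.02,-0.04,0.055,0,0,0, 0,-0.03,-0.05,0.085,0,0,0, 0,-0.04,-0.05,0.115,0,0,0, 0,-0.05,-0.05,0.145,0,0,0, 0,-0.05,-0.05,0.175,0,0,0, 0,-0.05,-0.05,0.205,0,0,0, 0,-0.05,-0.05,0.235,0,0,0, 0,-0.05,-0.05,0.265,0,0,0, 0,-0.05,-0.05,0.290,0,0,0, 0,-0.05,-0.05,0.315,0,0,0, 0,-0.05,-0.05,0.335,0,0,0, 0,-0.05,-0.05,0.345,0,0,0, 0,-0.05,-0.05,0.35,0,0,0, 0,-0.05,-0.05,0.35,0,0,0]'
python3 - <<'E'
from bench import viewer
import cv2,pickle,numpy as np
o=[]
for n,(a,b,c,d) in dict(top=(115,300,170,400),scene=(175,310,200,400)).items():
    s=viewer.snapshot(n)["color"][:,:,::-1]; z=cv2.imread(f"pics/{n}0.png")
    o.append(cv2.resize(np.hstack([z[a:b,c:d],s[a:b,c:d]]),(800,290),interpolation=cv2.INTER_CUBIC))
cv2.imwrite("pics/cmp8.png",np.vstack(o))
E
```

```text
t: 12.45
position: [0.5512, 0.3111, 0.2208]
tcp_rot: [-0.701, 0.702, -0.09, 0.089]
force: [-0.8, -0.5, -0.8]
width: 0.0001
```

View pics/cmp8.png

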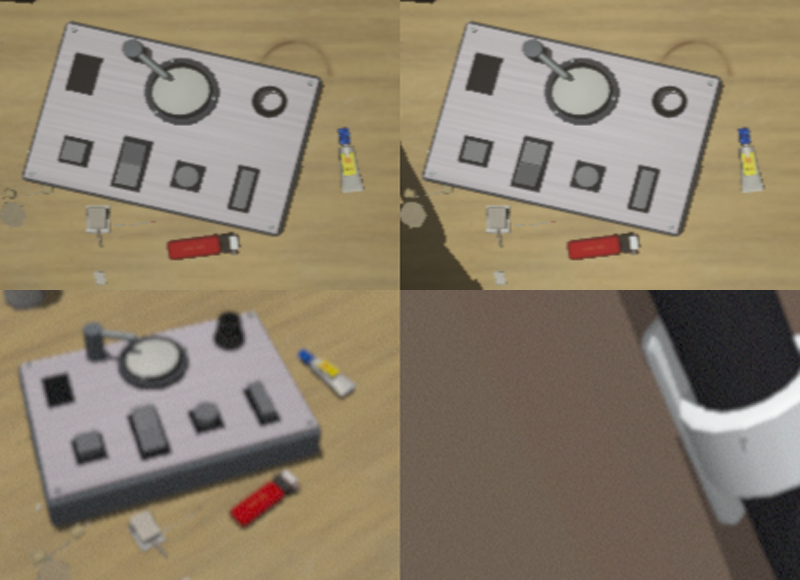

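Before (left) and after (right) in the top view: the rocker shading has flipped and the square key is centred low in its frame. The round and bar keys look unchanged (up). The lens, loupe, clip, lighter and tube show no shift. The arm is clear of everything, so I'm handing in.

```bash
python3 -c "
from bench import ticket
print(ticket.hand_in())"
```

```text
the job is handed in; nothing more can be done
None
```

The job is done and handed in at about 12.5 s, but no verdict was reported. With closed fingers I did three presses:
- **Rocker:** I pressed the far wing to its stop, at z 53.9 mm and 12 N.
- **Square key:** I pushed it to its stop, at z 52.0 mm and 12 N.
- **Round key:** I pressed it to its stop, at z 51.9 mm and 15 N, held it about half a second, and let it go.

**Last checks:** In the final top picture the rocker is on and the square key sits low in its frame. The round and bar keys look the same as at the start. The lens, loupe, clip, lighter and tube show no visible shift, and the arm stood clear at z 0.22 m. The joint values were never read directly; they are inferred from contact heights, forces and pictures. The arm blocked the scene camera at the end, so the top view alone confirms that the round key came back up.

**Mistake:** I typed the first move in millimetres instead of metres. The arm ran at its capped speed past the machine, to about (0.71, -0.22, 0.19). It touched nothing that I could see, and I brought it back before any pressing.

**Disagreement:** The wrist and top/scene measurements differed by up to 1.8 mm, so I shifted the aim about 1 mm. The model's machine corners came out up to about 3 pixels outside the visible plate, while the keys fitted to within about 1 pixel.

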